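Clear the jar and hold the board clamp's sprung arm open

TASK

The sprung arm of the board clamp has to be held off the cutting board, but the thin glass jar with the blue lid stands in its way: lift it with a light grip, without knocking or tipping it, and stand it on the middle of the blue coaster. Then, without forcing the arm or letting it snap back, swing it by its orange post all the way round to its stop, away from the board, and finish while still holding it there. Leave the other things as they are.

Things in the scene. Friction and masses are not known exactly. Their poses are not given: they have to be found in the camera images.
- blue_jar: Thin glass specimen jar with a blue lid, closed, standing on the bench inside the arc that the clamp arm sweeps. Round: body diameter 50 mm up to 66 mm height, lid diameter 46 mm from 70 to 90 mm (total height 90 mm); 0.1 to 0.18 kg. Origin: centre of its underside; z up along the jar. A grip of over 45 N cracks it (20 to 30 N is plenty); never let it drop.
- blue_coaster: Blue flat round coaster fixed to the bench, diameter 90 mm, 5 mm thick; the blue jar belongs on its middle (within about 20 mm). Origin: centre of its underside, so its top is 5 mm higher. Its place is swapped at random with that of the yellow coaster.
- clamp_arm (a joint): Angle (rad) of the sprung aluminium arm about its upright pivot. 0: back against the white board's far edge, as it starts; grows anticlockwise seen from above, away from the board; 1.30: at its stop, a red lug. The spring pulls to 0 with 1.3 N at the post at first, 3.8 N at the stop; nothing latches. Bar 16 mm wide, reaching 175 mm from the axis, top at 46 mm. Pushing over 70 N or pinching over 35 N damages it.
- post_top (a point): Centre of the top of the upright orange post near the arm's end, moving with the arm. Post: round, diameter 14 mm, standing from 46 to 114 mm above the bench (this point: 114 mm), 160 mm from the pivot axis. Push it from the board's side, or straddle or pinch it lightly from above.
- pivot (a point): Point on the arm's upright pivot axis, 85 mm above the bench, at the grey pivot body hung in a fixed aluminium bracket (top 95 mm, plate 66 mm beyond the axis, opposite the arm at rest). In its axes the arm at rest points along -y; the fixed white board (180 x 240 mm, top at 20 mm) lies on the -x side, carrying a fixed tan organ model (75 mm wide, top at 70 mm) 128 mm from the arm.
- yellow_jar: Bystander: same jar with a yellow lid, standing on the yellow coaster. Origin: centre of its underside.
- wash_bottle: Bystander: white plastic wash bottle with red cap and spout, diameter 68 mm, height 175 mm, on the left of the bench. Origin: centre of its underside.
- steel_bowl: Bystander: small steel bowl, diameter 120 mm, height 50 mm, at the far side of the bench. Origin: centre of its underside.
- scrub_brush: Bystander: hand brush lying at the far left of the bench, about 30 mm high.
Mind the look-alikes: they are no part of the job. Leave any green or purple look-alike of the blue_jar alone.

How it is judged:
On the way, in this order (a step that is already met when the one before it is completed fails the run):
1. the blue-lidded jar stands released on the blue coaster (horizontal distance between blue_jar and blue_coaster below 0.022 m and z of blue_jar in the frame of blue_coaster between 0.002 and 0.009 m and angle between blue_jar's own z axis and vertical below 0.1 rad and linear speed of blue_jar below 0.03 m/s and contact force between the fingers and blue_jar below 0.1 N), for 0.3 s.
2. the clamp arm is swung to its stop (value of joint clamp_arm above 1.25 rad), for 0.3 s.
At the end, for the whole second after the job is handed in: The blue-lidded jar stands upright, at rest and released on the blue coaster, within 22 mm of its centre; the clamp arm is at its stop (joint above 1.25 of 1.30 rad), still, and held there by the fingers, which press on it with more than 1.5 N (all of step 1 and value of joint clamp_arm above 1.25 rad and velocity of joint clamp_arm between -0.1 and 0.1 rad/s and contact force between the fingers and clamp_arm above 1.5 N); the arm keeps its last pose, push and grip.
It fails at once if the blue jar is squeezed with more than 100 N, both fingers together, tipped by more than 0.35 rad, or let go of more than 25 mm above the bench (contact force between the fingers and blue_jar above 100 N or angle between blue_jar's own z axis and vertical above 0.35 rad or (height (world z) of blue_jar above 0.025 m and contact force between the fingers and blue_jar below 0.05 N)).
It fails at once if the clamp arm touches the blue jar (contact force between clamp_arm and blue_jar above 0.3 N).
It fails at once if the clamp arm is pushed or pinched with more than 80 N, both fingers together (contact force between the fingers and clamp_arm above 80 N).
It fails at once if the clamp arm is let slip and snaps back (velocity of joint clamp_arm below -2.5 rad/s).
It fails at once if a bystander (yellow jar, wash bottle, bowl, brush) is moved by more than 30 mm (distance of any of yellow_jar, wash_bottle, steel_bowl, scrub_brush from where it was at the start of the episode above 0.03 m).
It also fails if it takes over 54 s, if anything falls off the work surface, if the arm or the gripper's body presses on something with over 40 N, if the wrist force passes 120 N, or if a joint passes its speed limit or range.

ROBOT

A 7-joint arm with a two-finger parallel gripper is mounted at the origin on the work surface. World frame = base frame: x ahead of the robot, y to its left, z up, the work surface at z = 0. Lengths are in m, angles in rad, forces in N, time in s.
With the tool pointing down it reaches from about 0.4 to 0.75 m from the base axis. Payload 19.5 kg.
Tool frame: the origin (TCP) lies at the very end of the fingers, on their centre line; the grasp point (between the pads) lies 19 mm behind it; x points along the fingers, y is the direction in which the jaws open and shut, and the axes are right-handed (so a half turn about x gives the same grasp; the last joint's range is limited). The gripper opens to 85 mm and grips with 20 to 120 N. Pads are 22 mm wide; open, the fingers measure 114 mm over their backs; the gripper's body (76 mm by 85 mm) begins 54 mm behind the grasp point. The pads swing forward as they close: fully open they stand 13 mm farther back than shut.
Start: joints at [-0.042, 0.707, -0.028, 1.485, 0.022, 0.951, -0.075], TCP at [0.575, 0, 0.208] pointing down, gripper open.
Joint ranges: [-2.71, 2.71], [-0.32, 2.16], [-1.57, 1.52], [0, 2.45], [-1.46, 4.6], [0, 2.02], [-2.83, 2.83]. Speed limits (rad/s): [1.89, 1.89, 2.57, 2.57, 3.01, 3.01, 3.01].

INTERFACE

Orientations are given as [roll, pitch, yaw] about the fixed x, y, z axes, in that order (R = Rz(yaw) Ry(pitch) Rx(roll)).
In Python, from cell import manip, fingers, solver, telemetry, eyes, order gives the robot as it stands. Calls block until the motion is done:
- manip.reach(position, orientation): joint-space move of the TCP to a pose.
- manip.servo_line(position, vel=0.15, frame=None): straight line of the TCP; frame=None keeps the orientation; vel is the mean speed in m/s.
- manip.move_j(angles): joint-space move.
- fingers.move_gripper(opening, newtons=None): finger opening in m; newtons is the grip in N (None keeps the last); returns when the fingers have stopped.
- manip.dwell(seconds).
- solver.inverse_kinematics(position, orientation): joint angles nearest the present ones, or None.
- telemetry.read_state(): the state.
- eyes.camera(name): name is "scene" or "side" or "wrist"; returns the picture (400x640x3 uint8, red, green, blue); there is no depth.
- eyes.camera_model(name): a dict with "intrinsics" (3x3 intrinsics, pixels), "k1" (the pictures are not rectified: a ray, as slopes to the right and down, at radius r is drawn at 1 + k1 r^2 times it, then the intrinsics apply), "R" (3x3) and "t" (3): a world point X has camera coordinates R X + t; the wrist camera has in their place "T_tool_cam" (4x4, takes a point from camera to tool coordinates, whose origin is the TCP and whose axes are the tool frame's). Camera axes: x right, y down, z forward; pixel columns grow to the right and rows downward; lengths in m; the calibration is good to about 2 mm. A picture is of the moment at which its call begins: read the wrist's pose just before it. camera_model takes no time and is no camera call.
A pose or a line that the arm cannot do raises manip.MotionError and nothing moves.
- order.hand_in(): hands the job in, once; it reports no verdict.
The state is a dict: "t": time; "q": joint angles; "joint_vel": joint speeds; "joint_efforts": joint torques, N m; "eef_pos": TCP position; "tcp_rot": TCP orientation; "ft_force": force on the tool from outside, world axes, zero at the start; "moment": the same for the moment, N m; "gripper_width": finger opening in m.
Only numpy, scipy, OpenCV 4.12 (cv2) and the standard library are available. Lean on these libraries where they do the work, as an engineer would, in place of code of your own. Each camera call takes 0.05 s, during which the arm holds its last target.

## Working session

There is one attempt and no reset: what is moved stays moved. The work goes in short steps, each a Python script; the robot and the scene stay as the last script left them, time stands still between calls to the robot, and variables do not carry over. Pictures are saved under pics/ and viewed, and the job is handed in when it is done.

```bash
mkdir -p pics; ls; python3 - <<'E'
from cell import manip, fingers, solver, telemetry, eyes, order
import cv2
for n in ["scene","side","wrist"]:
    im=eyes.camera(n); cv2.imwrite(f"pics/a_{n}.png",im[:,:,::-1])
    m=eyes.camera_model(n); print(n,m)
print(telemetry.read_state())
E
```

```text
pics
scene {'intrinsics': array([[366.28077913,   0.        , 315.51232667],
       [  0.        , 366.28077913, 200.67668584],
       [  0.        ,   0.        ,   1.        ]]), 'k1': 0.022846248963095894, 'R': array([[ 0.33279902,  0.94293433,  0.01093896],
       [ 0.58791329, -0.1984003 , -0.78421635],
       [-0.73729422,  0.2674176 , -0.62039105]]), 't': array([-0.27465308, -0.26021381,  1.57417307])}
side {'intrinsics': array([[421.72545611,   0.        , 320.47877155],
       [  0.        , 421.72545611, 203.6390025 ],
       [  0.        ,   0.        ,   1.        ]]), 'k1': -0.08328665602010199, 'R': array([[-0.98526895, -0.16983767, -0.02000638],
       [-0.09428892,  0.63710582, -0.76498743],
       [ 0.14266986, -0.75183199, -0.6437344 ]]), 't': array([0.61978103, 0.07628704, 1.08156231])}
wrist {'intrinsics': array([[299.89634588,   0.        , 318.0618871 ],
       [  0.        , 299.89634588, 202.52729598],
       [  0.        ,   0.        ,   1.        ]]), 'k1': -0.05325266794004269, 'T_tool_cam': array([[ 4.97474558e-05, -3.24659910e-01,  9.45830820e-01,
      
[... 255 characters left out ...]
   1.00000000e+00]])}
{'t': 0.15, 'q': array([-0.0417025 ,  0.70694524, -0.02761809,  1.48484112,  0.02201451,
        0.9509307 , -0.07548979]), 'joint_vel': array([ 0.0004527 , -0.00056195, -0.00072634, -0.00117556,  0.00031432,
       -0.00119286, -0.00018296]), 'joint_efforts': array([-2.72933512e-04, -8.83303356e+01,  1.23416293e+00, -2.36189121e+01,
        1.69090542e-02,  5.40951354e-03,  2.67545431e-05]), 'eef_pos': array([5.74793845e-01, 2.53856246e-07, 2.07555257e-01]), 'tcp_rot': array([-1.53081577,  1.5699748 , -3.10159284]), 'ft_force': array([ 0.18192502,  0.05093152, -0.88368627]), 'moment': array([-0.01391185,  0.05592111, -0.01997933]), 'gripper_width': 0.08523468902322813}
```

View pics/a_scene.png

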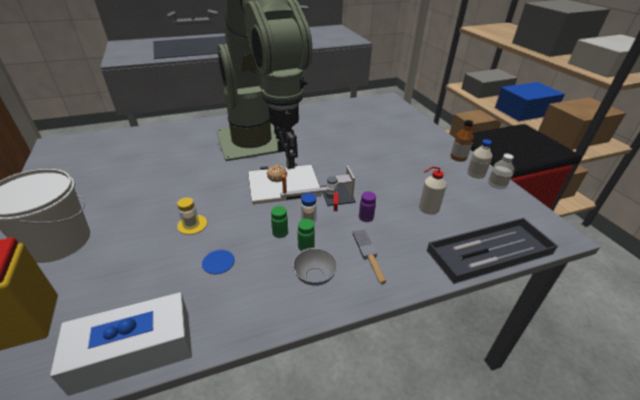

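View pics/a_side.png

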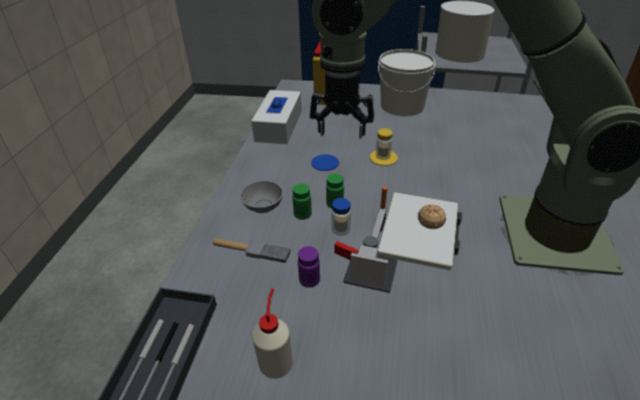

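View pics/a_wrist.png

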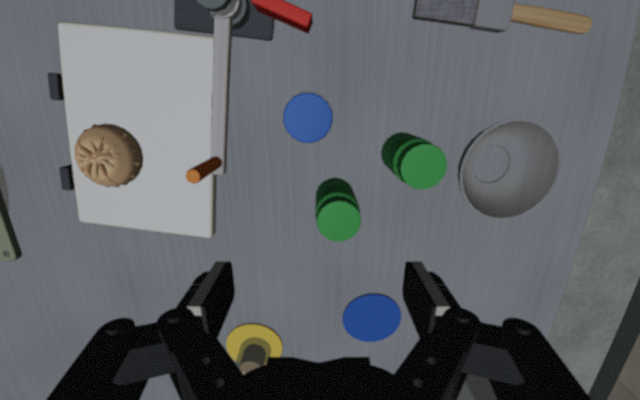

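```bash
cat > h.py <<'E'
import numpy as np, cv2
from scipy.spatial.transform import Rotation as Ro
from cell import manip, fingers, solver, telemetry, eyes, order
def cam_pose(n, st=None):
    m=eyes.camera_model(n)
    if n=="wrist":
        T=np.eye(4); T[:3,:3]=Ro.from_euler('xyz',st["tcp_rot"]).as_matrix(); T[:3,3]=st["eef_pos"]
        W=T@m["T_tool_cam"]; return m,W[:3,:3],W[:3,3]
    return m,m["R"].T,-m["R"].T@m["t"]
def und(m,uv):
    K=m["intrinsics"]; uv=np.atleast_2d(np.asarray(uv,float))
    return cv2.undistortPoints(uv.reshape(-1,1,2),K,np.array([m["k1"],0,0,0.])).reshape(-1,2)
def ray(n,uv,st=None):
    m,R,c=cam_pose(n,st); p=und(m,uv); d=np.c_[p,np.ones(len(p))]@R.T; return c,d
def onplane(n,uv,z,st=None):
    c,d=ray(n,uv,st); s=(z-c[2])/d[:,2]; return c+d*s[:,None]
def mask(im,lo,hi):
    return cv2.inRange(cv2.cvtColor(im,cv2.COLOR_RGB2HSV),lo,hi)
COL={"blue":((105,140,60),(120,255,255)),"green":((55,120,40),(75,255,255)),"purple":((135,120,40),(155,255,255)),
"yellow":((18,140,80),(30,255,255)),"orange":((6,200,80),(14,255,255)),"red":((0,200,60),(3,255,255))}
def blobs(im,c,amin=40):
    k=mask(im,*COL[c]); cs,_=cv2.findContours(k,cv2.RETR_EXTERNAL,cv2.CHAIN_APPROX_NONE)
    return [q.reshape(-1,2) for q in cs if cv2.contourArea(q)>amin]
def look(n,name):
    st=telemetry.read_state(); im=eyes.camera(n); cv2.imwrite(f"pics/{name}.png",im[:,:,::-1]); return st,im
E
python3 - <<'E'
from h import *
np.set_printoptions(precision=4,suppress=True)
st=telemetry.read_state()
for n in ["wrist","scene","side"]:
    im=cv2.imread(f"pics/a_{n}.png")[:,:,::-1].copy()
    print(n,cam_pose(n,st)[2])
    for c in COL:
        for b in blobs(im,c,15):
            x,y,w,h=cv2.boundingRect(b); M=b.mean(0)
            ctr=[x+w/2-.5,y+h/2-.5]
            print(c,(x,y,w,h),"z0.09",onplane(n,ctr,.09,st)[0][:2],"z.005",onplane(n,ctr,.005,st)[0][:2])
E
```

```text
wrist [0.5741 0.083  0.3736]
blue (343, 294, 58, 47) z0.09 [ 0.6361 -0.1551] z.005 [ 0.6547 -0.2264]
blue (284, 93, 48, 49) z0.09 [0.5642 0.0683] z.005 [0.5612 0.0639]
green (316, 185, 44, 56) z0.09 [ 0.5935 -0.025 ] z.005 [ 0.5994 -0.0574]
green (383, 137, 63, 52) z0.09 [0.6661 0.0264] z.005 [0.6937 0.0095]
yellow (227, 324, 55, 35) z0.09 [ 0.4966 -0.1914] z.005 [ 0.4733 -0.2736]
scene [ 1.405  -0.2136  0.7755]
blue (89, 312, 63, 36) z0.09 [ 0.8651 -0.4426] z.005 [ 0.7981 -0.471 ]
blue (202, 250, 32, 24) z0.09 [ 0.7418 -0.2293] z.005 [ 0.6595 -0.2312]
blue (301, 193, 15, 11) z0.09 [0.5706 0.0646] z.005 [0.4671 0.0991]
blue (482, 139, 10, 6) z0.09 [0.4562 0.8191] z.005 [0.3385 0.9471]
blue (497, 82, 67, 38) z0.09 [0.2039 1.2686] z.005 [0.055  1.4524]
green (298, 219, 16, 30) z0.09 [0.7167 0.0085] z.005 [0.6314 0.0361]
green (272, 206, 15, 31) z0.09 [ 0.6444 -0.0461] z.005 [ 0.55   -0.0254]
purple (360, 192, 16, 29) z0.09 [0.6637 0.2197] z.005 [0.5717 0.2734]
yellow (0, 243, 24, 47) z0.09 [ 0.5952 -0.6943] z.005 [ 0.4948 -0.7539]
yellow (178, 216, 29, 18) z0.09 [ 0.5812 -0.2772] z.005
[... 463 characters left out ...]
e (268, 98, 18, 14) z0.09 [ 0.8577 -0.4299] z.005 [ 0.9072 -0.5931]
green (293, 184, 18, 34) z0.09 [0.663 0.074] z.005 [ 0.688  -0.0259]
green (327, 174, 16, 23) z0.09 [ 0.59   -0.0013] z.005 [ 0.6059 -0.1107]
purple (298, 247, 21, 38) z0.09 [0.6051 0.2846] z.005 [0.6229 0.2111]
yellow (370, 152, 27, 13) z0.09 [ 0.4713 -0.1465] z.005 [ 0.4722 -0.2741]
yellow (378, 129, 14, 8) z0.09 [ 0.4746 -0.2895] z.005 [ 0.4759 -0.4351]
yellow (313, 56, 7, 5) z0.09 [ 0.7981 -0.8779] z.005 [ 0.8401 -1.0973]
red (261, 314, 16, 16) z0.09 [0.652  0.4342] z.005 [0.6757 0.3795]
red (336, 243, 21, 10) z0.09 [0.5319 0.2197] z.005 [0.5405 0.1381]
red (315, 44, 6, 10) z0.09 [ 0.8121 -0.9934] z.005 [ 0.8559 -1.2273]
```

```bash
python3 - <<'E'
from h import *
im=cv2.imread("pics/a_wrist.png")
cv2.imwrite("pics/b1.png",cv2.resize(im[0:200,160:360],None,fx=3,fy=3,interpolation=cv2.INTER_CUBIC))
im=cv2.imread("pics/a_side.png")
cv2.imwrite("pics/b2.png",cv2.resize(im[160:300,280:480],None,fx=4,fy=4,interpolation=cv2.INTER_CUBIC))
im=cv2.imread("pics/a_scene.png")
cv2.imwrite("pics/b3.png",cv2.resize(im[140:280,240:400],None,fx=4,fy=4,interpolation=cv2.INTER_CUBIC))
E
```

```text
(no output)
```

View pics/b1.png

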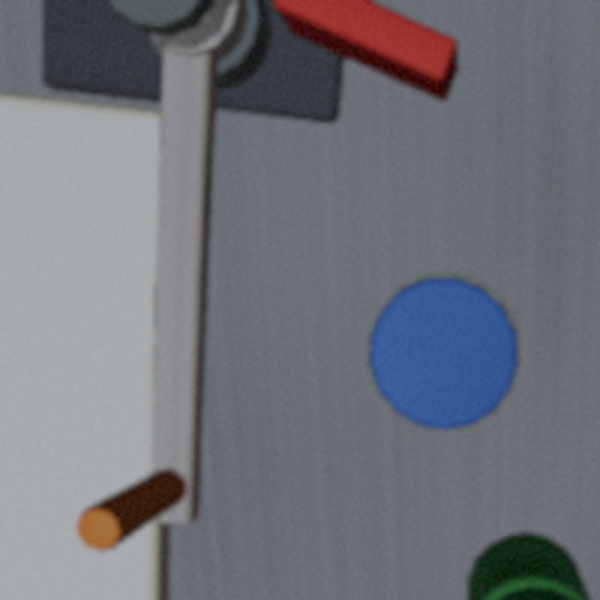

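View pics/b2.png

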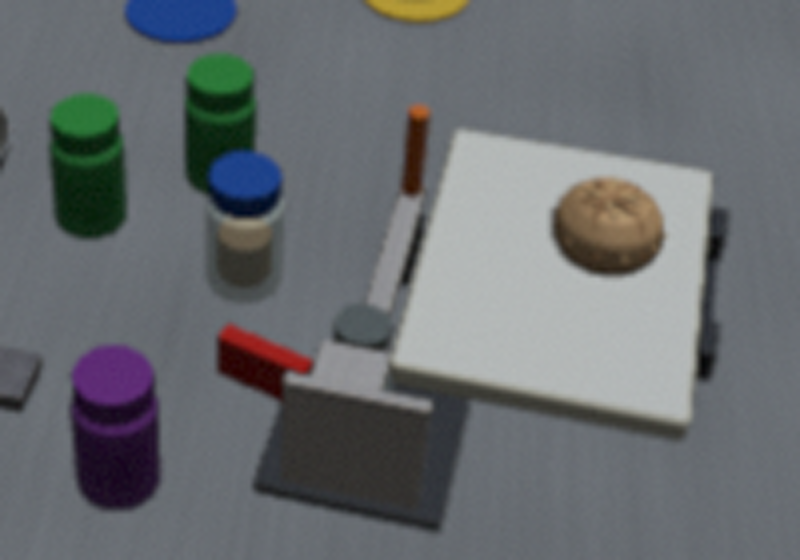

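View pics/b3.png

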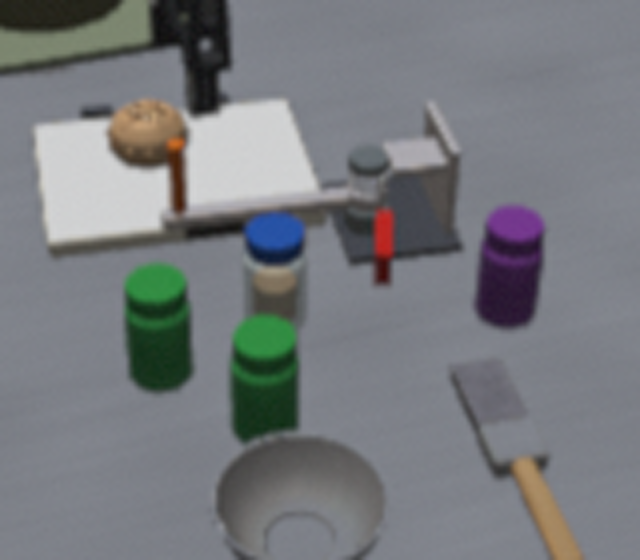

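```bash
python3 - <<'E'
from h import *
np.set_printoptions(precision=4,suppress=True)
st=telemetry.read_state()
def p(l,n,u,z): print(l,n,onplane(n,u,z,st)[0])
p("post","wrist",(193.3,175.8),.114);p("post","side",(384.7,188),.114);p("post","scene",(283.8,176.3),.114)
p("armend","wrist",(219.3,173.7),.046);p("armnear","wrist",(222.3,20),.046)
p("blue","wrist",(307.5,117.3),.09)
for u in [(338,220),(423,164)]: p("green","wrist",u,.09)
p("purple","side",(308.7,253.4),.09);p("purple","scene",(368.5,196),.09)
p("blue","side",(341.2,203.5),.09);p("blue","scene",(308.6,198),.09)
p("pivot","side",(370.5,241.2),.095);p("pivot","scene",(332,180),.095)
p("lug end side","side",(337,245),.05)
p("brk","side",(351,254),.095);p("brk","side",(388,262),.095)
for u in [(219.7,199.4)]: p("yel","wrist",u,.09)
p("bowlctr","wrist",(509,168),.05)
E
```

```text
post wrist [0.462  0.0191 0.114 ]
post side [0.4591 0.0235 0.114 ]
post scene [0.4691 0.0177 0.114 ]
armend wrist [0.4627 0.0047 0.046 ]
armnear wrist [0.4802 0.159  0.046 ]
blue wrist [0.5642 0.0681 0.09  ]
green wrist [ 0.5942 -0.0332  0.09  ]
green wrist [0.675 0.025 0.09 ]
purple side [0.6104 0.2498 0.09  ]
purple scene [0.6205 0.2439 0.09  ]
blue side [0.5626 0.071  0.09  ]
blue scene [0.5712 0.0663 0.09  ]
pivot side [0.4797 0.1971 0.095 ]
pivot scene [0.5118 0.166  0.095 ]
lug end side side [0.558  0.1764 0.05  ]
brk side [0.5182 0.2423 0.095 ]
brk side [0.4379 0.2537 0.095 ]
yel wrist [ 0.4753 -0.0111  0.09  ]
bowlctr wrist [0.7881 0.0131 0.05  ]
```

```bash
cat >> h.py <<'E'
def ori(a): return [np.pi/2-a,np.pi/2,0.0]
def say(l=""):
    s=telemetry.read_state(); print(l,"t%.2f"%s["t"],"p",np.round(s["eef_pos"],4),"q7 %.2f"%s["q"][6],"F",np.round(s["ft_force"],2),"w %.4f"%s["gripper_width"]); return s
E
python3 - <<'E'
from h import *
for P,a in [((.565,.0685,.031),0),((.655,-.227,.036),0),((.464,.02,.075),-.113),((.631,.119,.075),1.187),((.631,.119,.2),1.187)]:
    print(P,a,solver.inverse_kinematics(list(P),ori(a)))
manip.reach([.565,.0685,.15],ori(0)); say("above")
st,im=look("wrist","c1"); look("side","c2")
for b in blobs(im,"blue",100):
    x,y,w,h=cv2.boundingRect(b); print((x,y,w,h),onplane("wrist",(x+w/2-.5,y+h/2-.5),.09,st)[0])
E
```

```text
(0.565, 0.0685, 0.031) 0 [-0.16764377  0.95146026 -0.01805774  1.66995212  0.02957185  0.52044599
 -0.20378526]
(0.655, -0.227, 0.036) 0 [ 0.30444665  1.10187397 -0.04456298  1.13553649  0.05054528  0.90520356
  0.25306745]
(0.464, 0.02, 0.075) -0.113 [-0.11036775  0.78506826 -0.00276562  2.02234874  0.00596026  0.33418307
 -0.23095452]
(0.631, 0.119, 0.075) 1.187 [-0.09944851  0.98320477 -0.31130335  1.34913642  0.34250021  0.86187442
  0.68295265]
(0.631, 0.119, 0.2) 1.187 [-0.08136009  0.84252603 -0.36840282  1.21259976  0.30046664  1.13876364
  0.72513009]
above t0.60 p [0.5647 0.0691 0.1495] q7 -0.19 F [ 0.15 -0.76  0.13] w 0.0853
(371, 361, 30, 14) [ 0.63184635 -0.10037219  0.09      ]
(291, 183, 55, 53) [0.56375982 0.06917116 0.09      ]
```

View pics/c1.png

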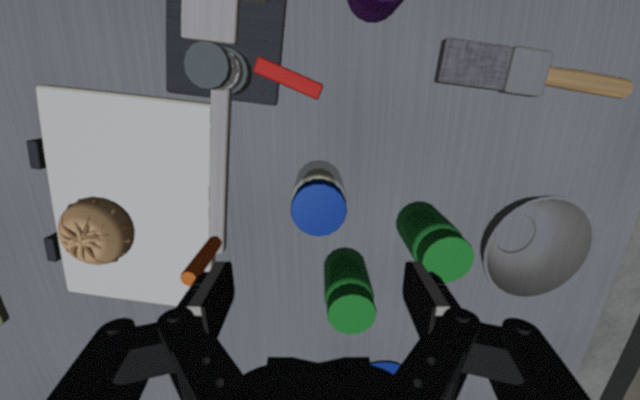

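View pics/c2.png

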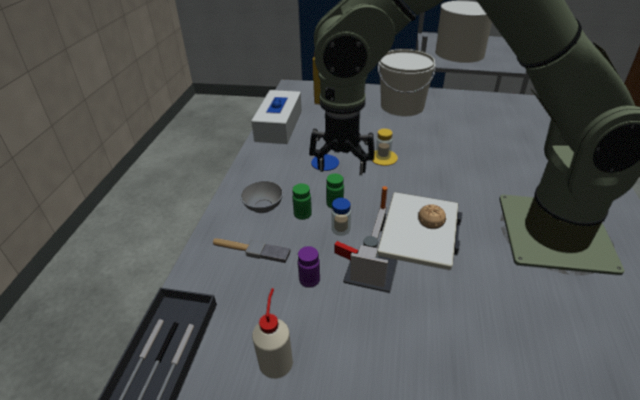

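```bash
python3 - <<'E'
from h import *
m=eyes.camera_model("side")
st=telemetry.read_state()
R=Ro.from_euler('xyz',st["tcp_rot"]).as_matrix()
for off in [(0,0,0),(-.013,.0425,0),(-.013,-.0425,0)]:
    P=st["eef_pos"]+R@np.array(off)
    print(cv2.projectPoints(P.reshape(1,3),cv2.Rodrigues(m["R"])[0],m["t"],m["intrinsics"],np.array([m["k1"],0,0,0]))[0].ravel())
p=[(.116,.0)]
for l,u,z in [("post",(190,276),.114),("pivtop",(209,64),.095),("armend",(219,247),.046),("armtop",(222,100),.046),("lug tip",(319,86),.05),("purple",(375,0),.09),("boardcorner",(210,305),.02)]:
    print(l,onplane("wrist",u,z,st)[0])
E
```

```text
[340.51570758 183.3324203 ]
[323.01913026 177.45482551]
[358.32814236 180.57137647]
post [0.46334665 0.01993632 0.114     ]
pivtop [0.4899375  0.17510322 0.095     ]
armend [0.46437274 0.01038549 0.046     ]
armtop [0.48182753 0.15142957 0.046     ]
lug tip [0.56543155 0.16212844 0.05      ]
purple [0.60237588 0.21496656 0.09      ]
boardcorner [ 0.43469824 -0.08120709  0.02      ]
```

```bash
python3 - <<'E'
from h import *
manip.servo_line([.565,.0690,.024],vel=.12); say("down")
fingers.move_gripper(.035,25); say("closed")
manip.servo_line([.565,.0690,.045],vel=.05); say("lift")
look("wrist","d1"); look("side","d2")
E
```

```text
down t1.90 p [0.5654 0.069  0.0246] q7 -0.20 F [ 0.02 -0.24 -0.45] w 0.0854
closed t2.33 p [0.5651 0.069  0.0245] q7 -0.20 F [-1.42 -0.3   8.25] w 0.0487
lift t2.89 p [0.565  0.069  0.0451] q7 -0.20 F [ 0.44 -0.96 -2.66] w 0.0486
```

View pics/d1.png

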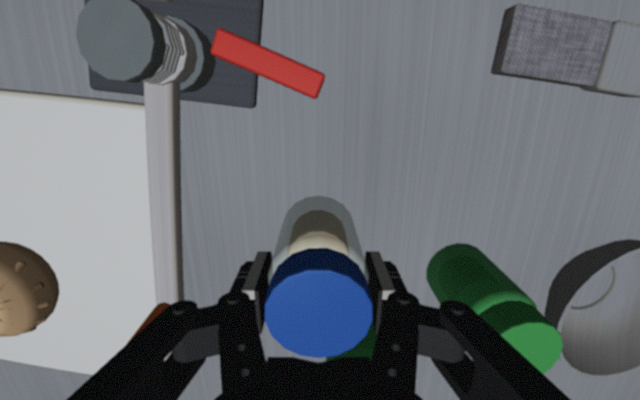

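View pics/d2.png

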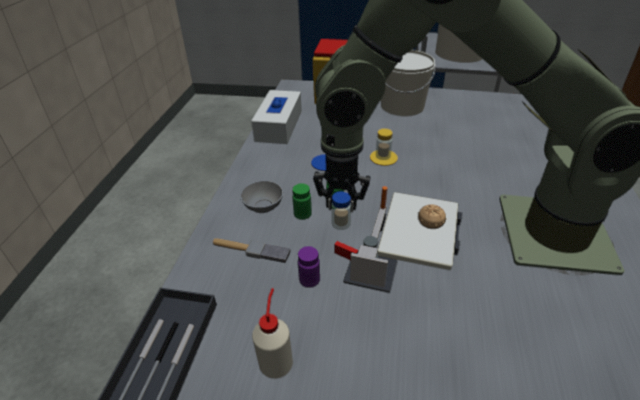

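```bash
python3 - <<'E'
from h import *
im=cv2.imread("pics/d1.png")[:,:,::-1].copy(); st=telemetry.read_state()
k=mask(im,(105,140,100),(120,255,255)); c=max(cv2.findContours(k,0,1)[0],key=cv2.contourArea)
(x,y),r=cv2.minEnclosingCircle(c); print(x,y,r)
P=onplane("wrist",(x,y),.1105,st)[0];print(P, "rad",onplane("wrist",(x+r,y),.1105,st)[0]-P)
manip.servo_line([.565,.069,.175],vel=.15)
manip.servo_line([.655,-.227,.175],vel=.2); say("over")
look("wrist","e1"); look("side","e2"); look("scene","e3")
E
```

```text
318.0806884765625 313.6423034667969 54.184940338134766
[0.56407511 0.06953172 0.1105    ] rad [ 2.21900305e-02 -7.80439065e-05  0.00000000e+00]
over t5.71 p [ 0.655  -0.2264  0.1751] q7 0.25 F [-0.1  -0.64 -1.99] w 0.0488
```

View pics/e1.png

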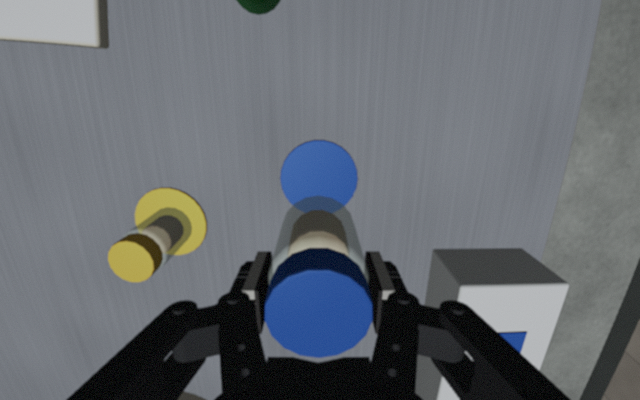

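View pics/e2.png

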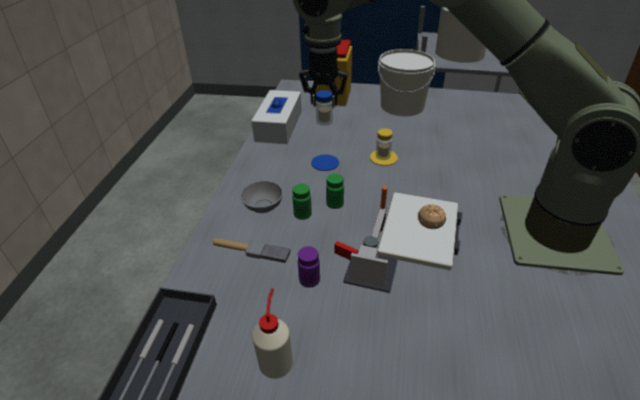

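View pics/e3.png

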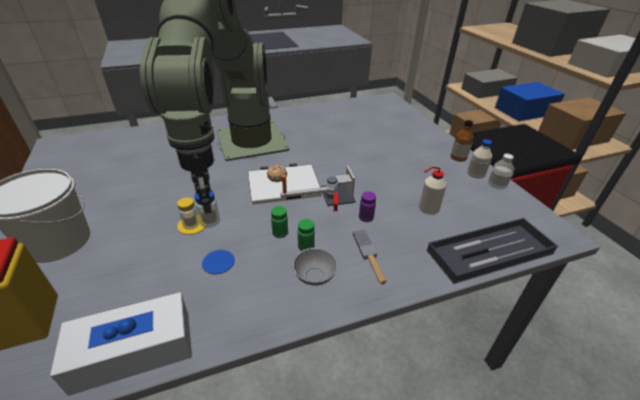

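```bash
python3 - <<'E'
from h import *
st=telemetry.read_state()
print(onplane("wrist",(319,177.5),.005,st)[0], onplane("wrist",(281,177),.005,st)[0],onplane("wrist",(357,177),.005,st)[0],onplane("wrist",(319,140),.005,st)[0],onplane("wrist",(319,215),.005,st)[0])
E
```

```text
[ 0.65533272 -0.22834904  0.005     ] [ 0.61151511 -0.22778886  0.005     ] [ 0.69915397 -0.22767222  0.005     ] [ 0.65523463 -0.18556343  0.005     ] [ 0.65544089 -0.2747112   0.005     ]
```

```bash
python3 - <<'E'
from h import *
manip.servo_line([.656,-.229,.045],vel=.12); s0=say("low")
z=.034
manip.servo_line([.656,-.229,z],vel=.04); s=say()
while z>.0275:
    z-=.0015; manip.servo_line([.656,-.229,z],vel=.02); s=say()
    if s["ft_force"][2]-s0["ft_force"][2]>2.0: break
look("side","f1")
E
```

```text
low t7.09 p [ 0.6564 -0.2291  0.0458] q7 0.24 F [ 0.33  0.09 -1.92] w 0.0489
 t7.52 p [ 0.6559 -0.229   0.0338] q7 0.24 F [-0.49  0.16 -1.08] w 0.0490
 t7.77 p [ 0.656  -0.229   0.0325] q7 0.24 F [ 0.16  0.01 -2.14] w 0.0489
 t8.02 p [ 0.6559 -0.229   0.0309] q7 0.24 F [ 0.03 -0.2  -1.25] w 0.0489
 t8.27 p [ 0.6562 -0.2291  0.0297] q7 0.24 F [-0.01  0.06  1.86] w 0.0490
```

View pics/f1.png

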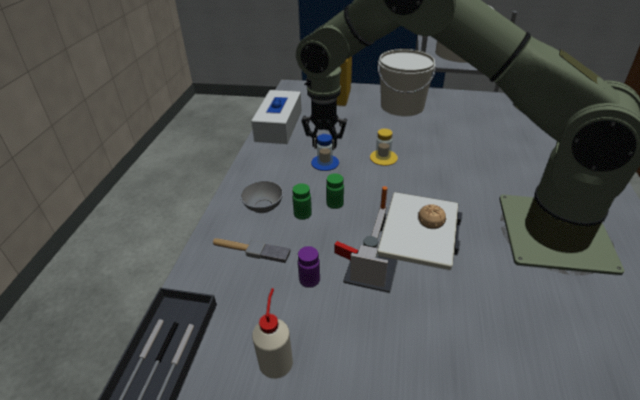

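```bash
python3 - <<'E'
from h import *
fingers.move_gripper(.085); say("open"); manip.dwell(.2)
manip.servo_line([.656,-.229,.16],vel=.12); say("up"); manip.dwell(.4)
st,im=look("wrist","g1"); look("side","g2")
E
```

```text
open t8.77 p [ 0.656  -0.229   0.0295] q7 0.24 F [ 0.21  0.15 -1.28] w 0.0847
up t10.20 p [ 0.6557 -0.2289  0.1593] q7 0.26 F [0.94 0.61 0.3 ] w 0.0849
```

View pics/g1.png

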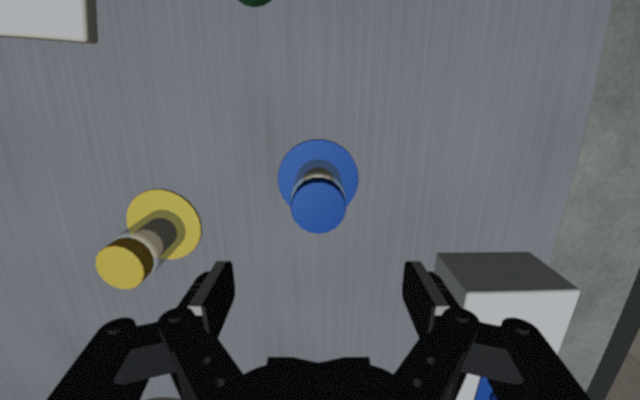

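View pics/g2.png

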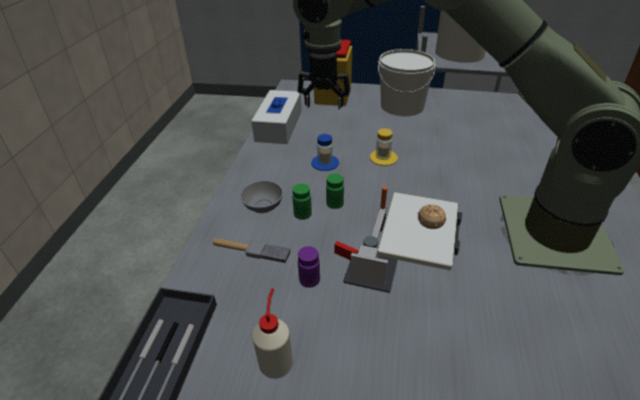

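```bash
python3 - <<'E'
from h import *
st=telemetry.read_state()
print(onplane("wrist",(319,206),.095,st)[0],onplane("wrist",(318,178),.005,st)[0])
for P,a in [((.464,.02,.2),-.113),((.464,.02,.075),-.113)]: print(solver.inverse_kinematics(list(P),ori(a)))
E
```

```text
[ 0.65595187 -0.22826556  0.095     ] [ 0.65511065 -0.22759832  0.005     ]
[-1.10765711e-01  5.59843516e-01 -1.94632022e-03  1.88226760e+00
  1.60541246e-03  6.99483024e-01 -2.26643326e-01]
[-0.11398798  0.78525941  0.00366354  2.02245541 -0.00790359  0.33389086
 -0.21692998]
```

```bash
python3 - <<'E'
from h import *
fingers.move_gripper(.045,20)
manip.servo_line([.48,-.02,.2],vel=.25,frame=ori(-.113)) if False else manip.reach([.464,.02,.2],ori(-.118)); say("above")
st,im=look("wrist","i1"); look("side","i2")
E
```

```text
above t12.38 p [0.4648 0.0194 0.1999] q7 -0.23 F [0.7  0.2  0.07] w 0.0451
```

View pics/i1.png

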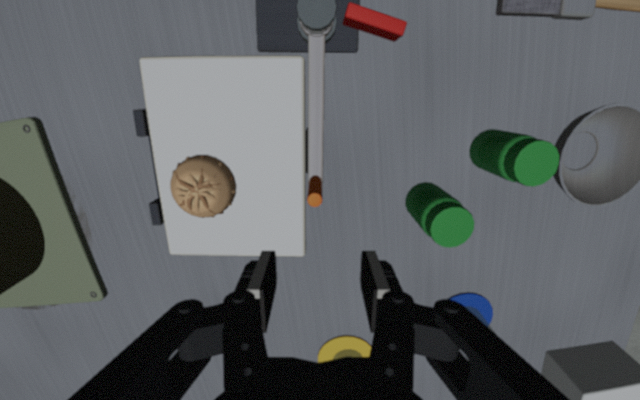

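View pics/i2.png

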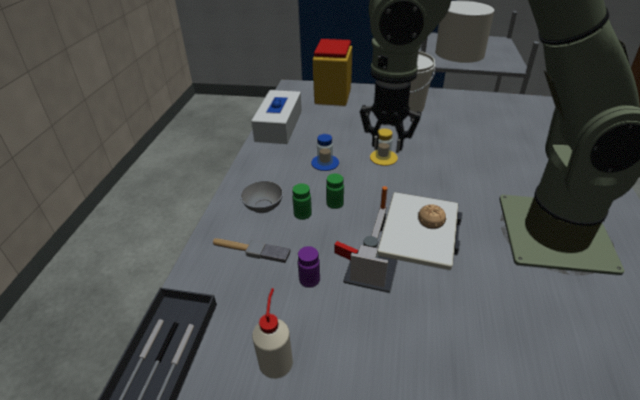

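```bash
python3 - <<'E'
from h import *
st=telemetry.read_state()
P=onplane("wrist",(314.8,200.5),.114,st)[0]; print(P)
A=onplane("wrist",(316,45),.046,st)[0];B=onplane("wrist",(315.7,172),.046,st)[0]; print(A,B,np.arctan2(*(B-A)[1::-1])+np.pi/2)
print("piv",onplane("wrist",(316,12),.095,st)[0], onplane("wrist",(315,206),.114,st)[0])
print(solver.inverse_kinematics([.631,.119,.068],ori(1.18)))
manip.servo_line([P[0],P[1],.068],vel=.12); say("down")
fingers.move_gripper(.026,20); say("narrow")
look("wrist","j1"); look("side","j2")
E
```

```text
[0.46081395 0.018227   0.114     ]
[0.47772584 0.15306585 0.046     ] [0.4622961  0.02804771 0.046     ] -0.1227990304196982
piv [0.48002041 0.16942612 0.095     ] [0.46036307 0.0130738  0.114     ]
[-0.08246921  0.99665905 -0.35051931  1.3527741   0.39030349  0.85996723
  0.63926279]
down t13.73 p [0.4611 0.0182 0.0684] q7 -0.24 F [-0.06  0.58 -0.31] w 0.0451
narrow t14.06 p [0.4609 0.0182 0.0682] q7 -0.24 F [ 0.33 -0.26 -0.74] w 0.0261
```

View pics/j1.png

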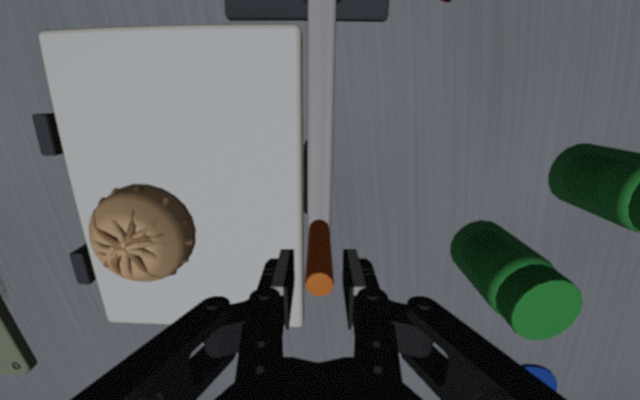

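View pics/j2.png

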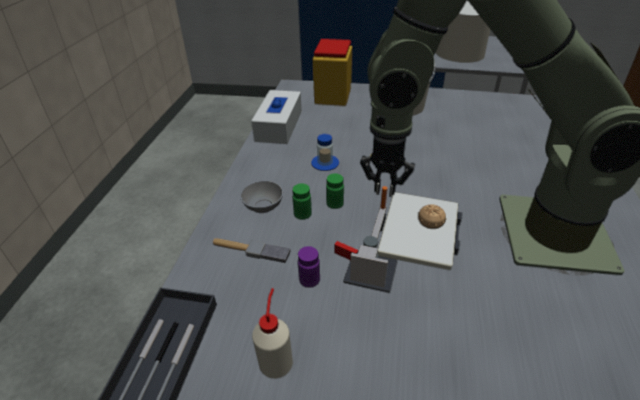

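```bash
cat >> h.py <<'E'
PIV=np.array([.480,.177])
def pose(th,r=.16,z=.068):
    a=th-.12; return [PIV[0]+r*np.sin(a),PIV[1]-r*np.cos(a),z],ori(a)
E
python3 - <<'E'
from h import *
st=telemetry.read_state(); print(onplane("wrist",(319,285),.114,st)[0])
q=[]
for th in np.arange(0.1,.61,.1):
    p,o=pose(th); manip.servo_line(p,vel=.05,frame=o); s=say("%.2f"%th)
    a=th-.12; f=s["ft_force"]; print("  tang %.2f rad %.2f"%(f[0]*np.cos(a)+f[1]*np.sin(a), f[0]*np.sin(a)-f[1]*np.cos(a)))
    if np.linalg.norm(f)>20: break
look("wrist","k1"); look("side","k2")
E
```

```text
[0.46062554 0.01897074 0.114     ]
0.10 t14.62 p [0.4766 0.017  0.0679] q7 -0.18 F [-1.53  0.55  0.1 ] w 0.0263
  tang -1.54 rad -0.52
0.20 t15.09 p [0.4925 0.0174 0.068 ] q7 -0.12 F [-0.83 -1.19  0.72] w 0.0262
  tang -0.92 rad 1.12
0.30 t15.56 p [0.5084 0.0195 0.068 ] q7 -0.05 F [-2.22 -0.69 -0.24] w 0.0262
  tang -2.31 rad 0.28
0.40 t16.02 p [0.5239 0.0232 0.068 ] q7 0.01 F [-0.84 -1.44  0.4 ] w 0.0258
  tang -1.20 rad 1.15
0.50 t16.49 p [0.5391 0.0283 0.068 ] q7 0.07 F [-2.   -1.69  0.77] w 0.0260
  tang -2.48 rad 0.83
0.60 t16.96 p [0.5536 0.035  0.068 ] q7 0.14 F [-1.28 -2.52  0.98] w 0.0261
  tang -2.30 rad 1.65
```

View pics/k1.png

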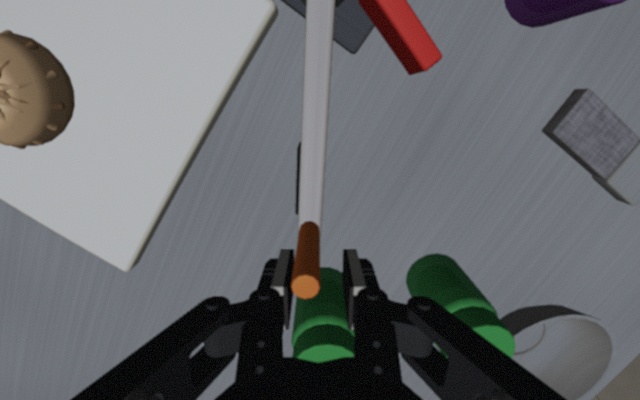

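View pics/k2.png

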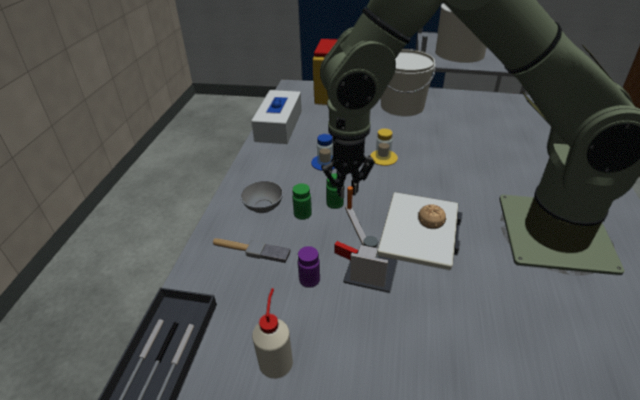

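The arm follows: the post stands at (306,288), against the trailing (left) pad and well centred on it radially. I carry on.

```bash
python3 - <<'E'
from h import *
for th in list(np.arange(0.7,1.25,.1))+[1.25,1.28,1.30,1.315,1.33,1.34,1.35,1.36,1.37,1.38]:
    p,o=pose(th); manip.servo_line(p,vel=.05 if th<1.22 else .025,frame=o); manip.dwell(.05)
    a=th-.12
    f=np.mean([telemetry.read_state()["ft_force"] for _ in range(1)],axis=0); T=f[0]*np.cos(a)+f[1]*np.sin(a)
    s=say("%.3f"%th); print("  tang %.2f rad %.2f"%(T, f[0]*np.sin(a)-f[1]*np.cos(a)))
    if T<-9: break
look("wrist","l1"); look("side","l2")
E
```

```text
0.700 t17.57 p [0.5674 0.043  0.068 ] q7 0.21 F [-1.23 -1.9   0.07] w 0.0260
  tang -2.06 rad 0.91
0.800 t18.09 p [0.5803 0.0524 0.068 ] q7 0.27 F [-1.64 -2.46  0.1 ] w 0.0259
  tang -2.82 rad 0.88
0.900 t18.61 p [0.5922 0.063  0.068 ] q7 0.34 F [-1.3  -2.68  0.22] w 0.0258
  tang -2.81 rad 1.00
1.000 t19.12 p [0.603  0.0748 0.068 ] q7 0.41 F [-1.57 -2.55 -0.47] w 0.0257
  tang -2.96 rad 0.41
1.100 t19.64 p [0.6126 0.0876 0.068 ] q7 0.48 F [-1.78 -4.04  0.56] w 0.0260
  tang -4.34 rad 0.78
1.200 t20.16 p [0.6209 0.1012 0.068 ] q7 0.55 F [-0.35 -4.45  0.55] w 0.0262
  tang -4.09 rad 1.79
1.250 t20.68 p [0.6247 0.1086 0.068 ] q7 0.59 F [-0.36 -4.19  0.52] w 0.0261
  tang -3.95 rad 1.47
1.280 t21.07 p [0.6267 0.1131 0.068 ] q7 0.61 F [ 0.49 -3.9   0.96] w 0.0262
  tang -3.38 rad 2.01
1.300 t21.39 p [0.6279 0.116  0.068 ] q7 0.62 F [ 0.03 -4.08  0.27] w 0.0263
  tang -3.76 rad 1.58
1.315 t21.69 p [0.6288 0.1182 0.068 ] q7 0.63 F [ 0.38 -4.65  0.79] w 0.0261
  tang -4.19 rad 2.06
1.330 t21.99 p [0.6297 0.1205 0.068 ] q7 0.64 F [-1.51 -4.28  1.9 ] w 0.0259
  tang -4.54 rad 0.10
1.340 t22.29 p [0.6303 0.122  0.068 ] q7 0.65 F [ 0.38 -4.11  0.75] w 0.0261
  tang -3.72 rad 1.77
1.350 t22.59 p [0.6305 0.1228 0.0679] q7 0.66 F [-0.81 -7.26  1.58] w 0.0258
  tang -7.11 rad 1.66
1.360 t22.89 p [0.6307 0.1235 0.0679] q7 0.67 F [ -4.23 -11.2    4.1 ] w 0.0261
  tang -11.97 rad -0.36
```

View pics/l1.png

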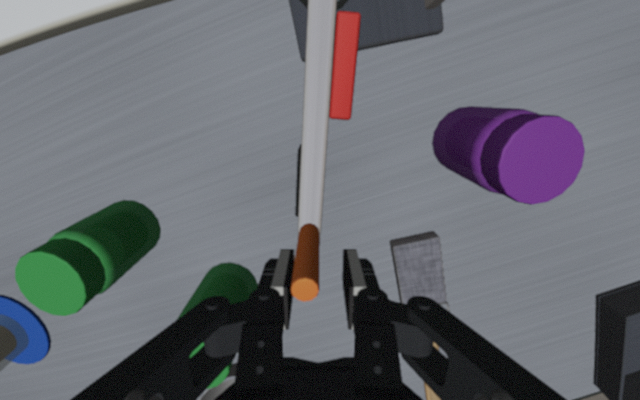

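View pics/l2.png

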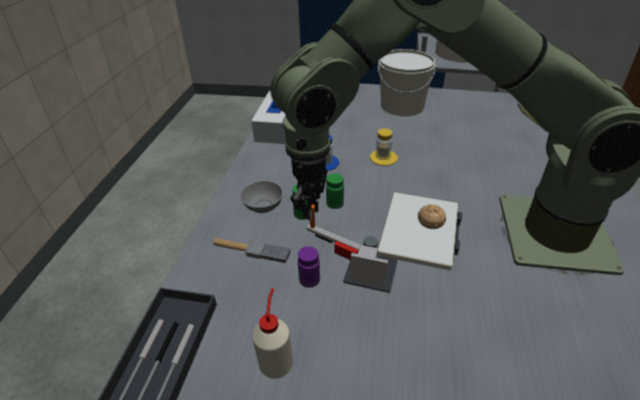

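```bash
python3 - <<'E'
from h import *
manip.dwell(.5); say(); st,im=look("scene","m1")
for b in blobs(im,"blue",40):
    x,y,w,h=cv2.boundingRect(b); c=(x+w/2-.5,y+h/2-.5); print((x,y,w,h),onplane("scene",c,.09,st)[0][:2])
cv2.imwrite("pics/m2.png",cv2.resize(im[140:300,160:400,::-1],None,fx=3,fy=3))
E
```

```text
t23.49 p [0.6307 0.1235 0.0679] q7 0.67 F [ -5.77 -11.44   4.75] w 0.0257
(89, 312, 63, 36) [ 0.8650886  -0.44261339]
(202, 251, 32, 23) [ 0.74343916 -0.22948673]
(205, 233, 16, 13) [ 0.65730092 -0.23105013]
(482, 139, 10, 6) [0.4561562  0.81905107]
(497, 82, 67, 38) [0.20394676 1.26863447]
```

View pics/m2.png

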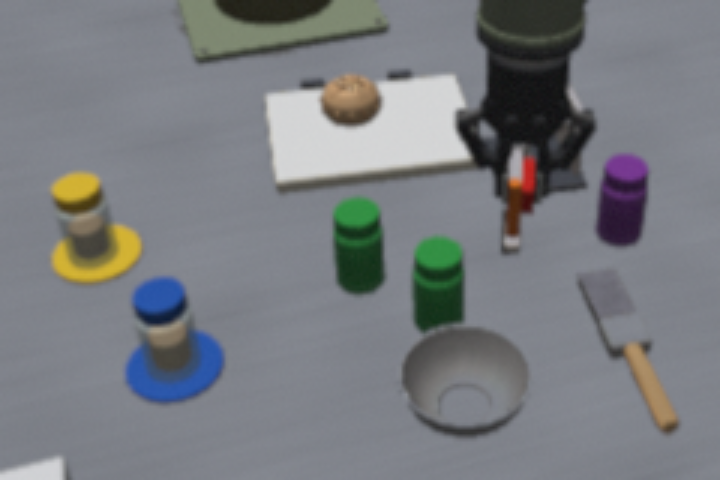

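The blue jar stands upright on its coaster, and the arm is pressed against the red lug with about 13 N. The other things have not moved. Handing in.

```bash
python3 - <<'E'
from h import *
order.hand_in(); 
E
```

```text
the job is handed in; nothing more can be done
```

I stood the blue-lidded jar on the blue coaster, swung the clamp arm round to its stop, and handed the job in at about 23.5 s with the fingers still holding the arm there. `hand_in` gives no verdict.

- **Jar:** I gripped it at the 25 N setting and lifted it over the green jars. I lowered it until I felt contact, then released it. The wrist picture put it about 1 mm from the coaster's centre, and the last scene picture showed it still upright there.
- **Clamp arm:** I straddled the orange post from above without pinching and swung it slowly along its arc. The push stayed below about 4.5 N until the stop. There the force rose sharply while the fingers barely moved, and the wrist picture showed the bar against the red lug. It is held with a steady push of about 13 N; I saw no slip or snap-back.
- **Bystanders and look-alikes:** In the last pictures they looked unmoved.
- **Disagreements:** The fixed cameras differed from the wrist camera by up to about 7 mm in position, and from each other by up to about 10 mm. I relied on the wrist view. The pivot position came from the line of the arm, because the fixed cameras disagreed on it by 3 to 4 cm. The steady forces during the swing fit that estimate. I could not read the arm's joint angle directly.

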